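Tip used vials through the waste bin's flap

TASK

Take the open-fronted handled pan with the two used vials by its upright post, press the waste bin's spring flap down with the pan's front lip and tip both vials through it into the bin. Then let the flap spring shut and stand the empty pan upright on the bench again; your hand must not touch the vials or the bin, and leave the closed-front tray of clean vials where it is.

Things in the scene. Friction and masses are not known exactly. Their poses are not given: they have to be found in the camera images.
- pan: White plastic pan, 130 (x) by 90 mm (y), 120 g; 3 mm floor; side and rear walls 24 mm high, 3 mm thick; no wall at -x: that bare floor edge is the pouring lip (x = -65 mm), at the start roughly towards the robot. Upright handle post 16 (x) by 24 mm (y), centred at x = +50 mm, top 85 mm above the underside. Origin: middle of the underside, z up. Stands flat on the bench.
- vial_1: Used vial lying loose on the pan's floor, 52 mm long, 15 g: round amber body 18 mm thick, 40 mm long; black cap 19 x 19 mm, 12 mm long. It slides on the pan or flap from a slope of about 20 to 25 degrees. Origin: underside at mid-length as it lies; x along it towards the cap.
- vial_2: Used vial lying loose on the pan's floor, 52 mm long, 15 g: round amber body 18 mm thick, 40 mm long; black cap 19 x 19 mm, 12 mm long. It slides on the pan or flap from a slope of about 20 to 25 degrees. Origin: underside at mid-length as it lies; x along it towards the cap.
- bin: Grey waste bin fixed to the bench, 170 (x) by 190 (y) by 130 mm high. Opening in mid-top, 110 (x) by 130 mm (y), shut by a white flap hinged along its +x edge (x = +55 mm), marked by a black hinge rod, on the side facing ahead and left as the robot sees it. The flap's free -x edge swings down into the bin: pour from the +x side. Origin: middle of the underside, z up.
- bin_flap (a joint): Spring flap in the bin's top, 105 mm long, 124 mm wide, level with the top when shut. Value in rad: 0 shut, grows as it swings down, stop at 1.2. Spring moment 0.08 Nm shut, 0.18 Nm at 0.8 rad (some 4 N pressed 45 mm from the hinge); it shuts by itself. The vials' weight does not open it.
- clean_tray: Bystander, leave it alone: white tray of the pan's size with the same post, but with 24 mm walls on all four sides and three clean vials in it. Origin: middle of the underside.
There are look-alikes about, which are no part of the job. What is shaped like the vial_1 but red is not meant. Leave any green look-alike of the vial_2 alone.

How it is judged:
On the way, in this order (a step that is already met when the one before it is completed fails the run):
1. the pan presses the flap open (beyond 0.3 rad) (value of joint bin_flap above 0.3 rad and contact force between pan and bin above 0.3 N), for 0.05 s.
2. both vials are inside the bin (x of vial_1 in the frame of bin between -0.085 and 0.085 m and y of vial_1 in the frame of bin between -0.095 and 0.095 m and z of vial_1 in the frame of bin between -0.01 and 0.085 m and x of vial_2 in the frame of bin between -0.085 and 0.085 m and y of vial_2 in the frame of bin between -0.095 and 0.095 m and z of vial_2 in the frame of bin between -0.01 and 0.085 m), for 0.2 s.
At the end, for the whole second after the job is handed in: Both vials lie inside the bin, below the shut flap (flap within 0.1 rad of shut), and the pan stands upright on the bench (within 0.12 rad, its underside within 15 mm of the bench top), at rest and released (all of step 2 and value of joint bin_flap below 0.1 rad and angle between pan's own z axis and vertical below 0.12 rad and height (world z) of pan between -0.01 and 0.015 m and linear speed of pan below 0.03 m/s); the robot touches nothing.
It fails at once if the hand touches a vial (contact force between any of the fingers, the arm and vial_1 above 1 N or contact force between any of the fingers, the arm and vial_2 above 1 N).
It fails at once if the hand or arm touches the bin or its flap (contact force between any of the fingers, the arm and bin above 1 N).
It fails at once if the tray of clean vials is moved by more than 20 mm (distance of clean_tray from where it was at the start of the episode above 0.02 m).
It also fails if it takes over 70 s, if anything falls off the work surface, if the arm or the gripper's body presses on something with over 40 N, if the wrist force passes 120 N, or if a joint passes its speed limit or range.

ROBOT

A 6-joint arm with a two-finger parallel gripper is mounted at the origin on the work surface. World frame = base frame: x ahead of the robot, y to its left, z up, the work surface at z = 0. Lengths are in m, angles in rad, forces in N, time in s.
With the tool pointing down it reaches from about 0.225 to 0.875 m from the base axis. Payload 3.4 kg.
Tool frame: the origin (TCP) lies at the very end of the fingers, on their centre line; the grasp point (between the pads) lies 19 mm behind it (grip_depth is the distance from the TCP to the grasp point, in m); x points along the fingers, z is the direction in which the jaws open and shut, and the axes are right-handed (so a half turn about x gives the same grasp; the last joint's range is limited). The gripper opens to 85 mm and grips with 20 to 120 N. Pads are 22 mm wide; open, the fingers measure 114 mm over their backs; the gripper's body (76 mm by 85 mm) begins 54 mm behind the grasp point. The pads swing forward as they close: fully open they stand 13 mm farther back than shut.
Start: joints at [-1.358, 0.276, 1.505, -0, 1.361, -0.121], TCP at [0.188, -0.543, 0.231] pointing down, gripper open.
Joint ranges: [-2.89, 2.89], [-0.75, 2.08], [0.22, 2.7], [-1.18, 4.32], [0.11, 2.71], [-2.7, 2.7]. Speed limits (rad/s): [2.57, 2.57, 3.14, 3.14, 3.14, 3.14].

INTERFACE

Orientations are given as a unit quaternion [w, x, y, z].
In Python, from rig import get_state, get_image, sign_off, grip_depth gives the robot as it stands. The module is installed in compiled form; this text tells all that it offers.
- The arm moves only by the tool arm_command, never from a script. Its argument "series" is a list of rows, each an object with "dp": the shift along the tool's x, y, z scaled (see below), a list of three; "angular": the turn, a rotation vector about the tool's x, y, z scaled (see below), a list of three; "gripper": the finger opening in mm, from 0 to 85.4. A call has exactly 8 rows; each row shifts and turns the pose as measured when the row begins, along the tool's axes as they then stand; what a row does not reach is not made up. The controller multiplies each number of a shift by 0.12 m and each number of a turn by 90 degrees. A row lasts 1/8 s, in which the tool goes at most 62.5 mm and 10.7 degrees, less where a joint would pass 70% of its speed; a pose out of reach is approached as far as the arm can. A call with a number of a shift or a turn outside -1 to 1 is refused whole. A call with a gripper value outside its range is refused whole. The fingers move at their own pace and stop on an object; "grip_force" is the grip in N (left out, the last holds). Time passes only in rows, so rows that do not move let the fingers close, or fill a call up. It gives the time, the measured TCP pose, the force and the opening at its end, in the units of the state.
- get_state(): the state, without advancing time (a new reading comes with each control period).
- get_image(name): name is "scene" or "top"; returns a dict with "image" (420x560x3 uint8, blue, green, red), "depth" (420x560 float32, m along the optical axis (not along the pixel's ray), 0 where there is no reading), "mtx" (3x3 intrinsics, pixels), "view" (4x4, takes a point from world to camera coordinates). Camera axes: x right, y up, looking along -z (the intrinsics and any distortion apply to the point x, -y, -z); pixel columns grow to the right and rows downward; lengths in m; the calibration is good to about 2 mm. A picture is of the moment at which its call begins.
- sign_off(): hands the job in, once; it reports no verdict.
The state is a dict: "clock": time; "qpos": joint angles; "qd": joint speeds; "effort": joint torques, N m; "position": TCP position; "ee_rot": TCP orientation; "contact_force": force on the tool from outside, world axes, zero at the start; "moment": the same for the moment, N m; "width": finger opening in m.
Only numpy, scipy, OpenCV 4.12 (cv2) and the standard library are available. Lean on these libraries where they do the work, as an engineer would, in place of code of your own. Each camera call takes 0.05 s, during which the arm holds its last target. There are 200 camera calls.

## Working session

There is one attempt and no reset: what is moved stays moved. The work goes in short steps, Python scripts to look and compute and a tool call to move; the robot and the scene stay as the last step left them, time stands still between calls to the robot, and variables do not carry over. Pictures are saved under pics/ and viewed, about 8 in all and at most 12, crops included, and the job is handed in when it is done.

Besides the shell and the picture viewer there is one more tool, called by a JSON object that holds its "fn" and its "kwargs". arm_command: Moves the arm, as the interface text tells. Its arguments: {"type":"object","properties":{"series":{"type":"array","items":{"type":"object","properties":{"dp":{"type":"array","items":{"type":"number"}},"angular":{"type":"array","items":{"type":"number"}},"gripper":{"type":"number"}}}},"grip_force":{"type":"number"}},"required":["series"]}

```bash
mkdir -p pics
cat > h.py <<'E'
import numpy as np, cv2
from rig import get_state, get_image, sign_off, grip_depth
from scipy.spatial.transform import Rotation as R
def world(d):
    z=d['depth']; K=d['mtx']; h,w=z.shape
    u,v=np.meshgrid(np.arange(w),np.arange(h))
    c=np.stack([(u-K[0,2])/K[0,0]*z,-(v-K[1,2])/K[1,1]*z,-z,np.ones_like(z)],-1)
    return (c@np.linalg.inv(d['view']).T)[...,:3]
def rot(s):
    q=s['ee_rot']; return R.from_quat([q[1],q[2],q[3],q[0]])
E
python3 - <<'E'
from h import *
s=get_state(); print({k:np.round(v,3) for k,v in s.items()},grip_depth); print(rot(s).as_matrix().round(3))
for n in('scene','top'):
    d=get_image(n); cv2.imwrite(f'pics/{n}0.png',d['image']); np.savez(f'{n}0.npz',**d)
    print(n,d['mtx'],d['view'].round(3), world(d)[::105,::140].round(3).tolist())
E
```

```text
{'clock': np.float64(0.0), 'qpos': array([-1.358,  0.277,  1.506,  0.   ,  1.361, -0.121]), 'qd': array([-0.   , -0.   , -0.001,  0.001,  0.001, -0.   ]), 'effort': array([-0.0000e+00, -4.1678e+01, -2.4581e+01, -1.0000e-03,  1.1000e-02,
       -0.0000e+00]), 'position': array([ 0.188, -0.543,  0.23 ]), 'ee_rot': array([ 0.576,  0.41 ,  0.577, -0.41 ]), 'contact_force': array([ 0.293, -0.383, -0.47 ]), 'moment': array([ 0.001, -0.004,  0.031]), 'width': np.float64(0.085)} 0.0187
[[-0.     0.945  0.328]
 [ 0.002  0.328 -0.945]
 [-1.     0.    -0.002]]
scene [[482.63148291   0.         278.7495627 ]
 [  0.         482.63148291 211.40450689]
 [  0.           0.           1.        ]] [[-0.123  0.992  0.013 -0.002]
 [-0.565 -0.081  0.821  0.172]
 [ 0.816  0.093  0.571 -1.521]
 [ 0.     0.     0.     1.   ]] [[[-2.003, -2.204, -0.008], [-0.496, -0.581, 0.344], [-0.489, -0.059, 0.365], [-0.492, 0.427, 0.382]], [[-0.486, -1.278, -0.106], [-0.489, -0.642, -0.067], [0.216, 0.028, 0.263], [-0.483, 0.492, 0.008]], [[0.392, -0.687, -0.002], [0.518, -0.239, 0.128], [0.288, 0.041, -0.003], [0.236, 0.412, -0.002]], [[0.735, -0.47, -0.002], [0.698, -0.193, -0.002], [0.66, 0.086, -0.002], [0.622, 0.368, -0.002]]]
top [[475.70396231   0.         274.76758759]
 [  0.         475.70396231 205.70860188]
 [  0.           0.           1.        ]] [[-0.008 -0.999 -0.037  0.082]
 [ 0.988 -0.014  0.151 -0.507]
 [-0.151 -0.036  0.988 -0.954]
 [ 0.     0.     0.     1.   ]] [[[1.504, 1.233, -0.747], [1.49, 0.65, -0.754], [1.47, 0.077, -0.751], [0.922, -0.229, 0.108]], [[0.714, 0.635, 0.112], [0.752, 0.384, -0.004], [0.743, 0.064, 0.0], [0.735, -0.246, 0.002]], [[0.497, 0.618, 0.111], [0.509, 0.374, -0.001], [0.505, 0.066, 0.002], [0.5, -0.233, 0.005]], [[0.291, 0.621, 0.079], [0.284, 0.366, -0.0], [0.282, 0.069, -0.003], [0.28, -0.222, 0.001]]]
```

View pics/scene0.png

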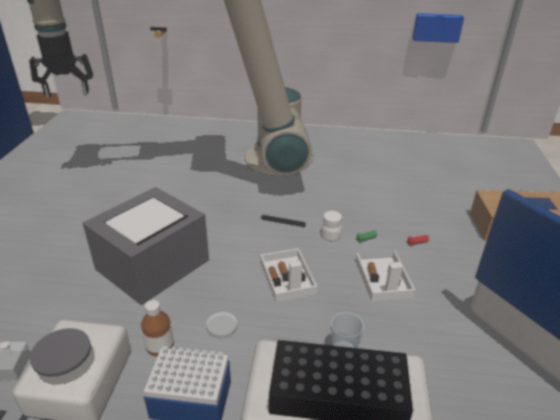

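View pics/top0.png

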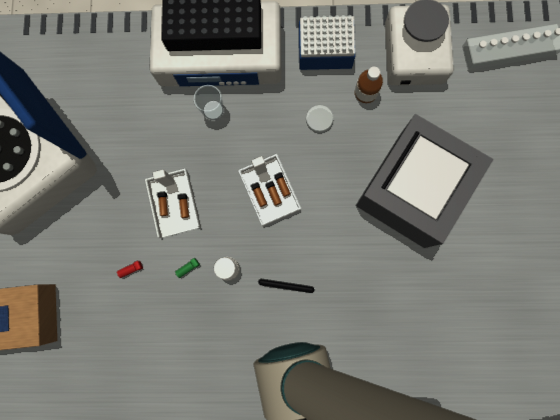

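The scene view shows the bin at about (150,240), the three-vial tray at (288,273) and the two-vial pan at (385,275). The top view shows the pan at (172,203), the tray at (268,190) and the bin at (425,180), with its black hinge strip at (405,160).

Candidates in the top view:
- Left tray (172,203): two vials, so this is the pan.
- Right tray (268,190): three vials, so this is the clean tray.
- Red (130,269) and green (188,267) vials: look-alikes.

A close crop will check this choice.

Run:
```python
from h import *
d=dict(np.load('top0.npz')); im=d['image']; W=world(d)
a=cv2.resize(im[160:245,135:310],None,fx=4.4,fy=4.4,interpolation=cv2.INTER_CUBIC)
cv2.imwrite('pics/crop1.png',a)
d2=dict(np.load('scene0.npz')); W2=world(d2); im2=d2['image']
def rep(name,W,m):
    P=W[m][:,:2].astype(np.float32); r=cv2.minAreaRect(P); print(name,m.sum(),'rect',np.round(r[0],4),np.round(r[1],4),round(r[2],2),'z',np.median(W[m][:,2]).round(4)); print(cv2.boxPoints(r).round(3).tolist())
def box(sh,x0,y0,x1,y1):
    m=np.zeros(sh,bool); m[y0:y1,x0:x1]=1; return m
sh=im.shape[:2]
for n,W_,i_,b,rim in(('top',W,im,(135,160,210,250),0),('scene',W2,im2,(350,240,420,305),0)):
    hsv=cv2.cvtColor(i_,cv2.COLOR_BGR2HSV); B=box(sh,*b)
    z=W_[...,2]
    rep(n+' pan rim',W_,B&(z>.019)&(z<.032)&(hsv[...,1]<60)&(hsv[...,2]>120))
    rep(n+' post',W_,B&(z>.078)&(z<.095))
    rep(n+' vials',W_,B&(hsv[...,1]>120)&(z>.003)&(z<.03)&(hsv[...,0]<20))
for n,W_,i_,b in(('top',W,im,(350,105,500,260)),('scene',W2,im2,(80,180,215,300))):
    B=box(sh,*b);z=W_[...,2];g=i_.max(2)
    rep(n+' bin top',W_,B&(z>.122)&(z<.138))
    rep(n+' flap',W_,B&(z>.122)&(z<.138)&(g>150))
    k=B&(z>.122)&(z<.145)&(g<35); print(n,'black',k.sum(),W_[k].mean(0).round(4) if k.any() else '')
```

```text
top pan rim 279 rect [0.522  0.2994] [0.1305 0.091 ] 14.28 z 0.0239
[[0.4480000138282776, 0.3269999921321869], [0.4699999988079071, 0.23899999260902405], [0.5960000157356262, 0.2709999978542328], [0.5740000009536743, 0.36000001430511475]]
top post 96 rect [0.5702 0.3112] [0.016  0.0255] 15.58 z 0.0849
[[0.5590000152587891, 0.32100000977516174], [0.5659999847412109, 0.296999990940094], [0.5809999704360962, 0.3009999990463257], [0.5740000009536743, 0.32600000500679016]]
top vials 270 rect [0.5125 0.2957] [0.066  0.0417] 85.26 z 0.0198
[[0.48899999260902405, 0.26499998569488525], [0.531000018119812, 0.26100000739097595], [0.5360000133514404, 0.3269999921321869], [0.49399998784065247, 0.33000001311302185]]
scene pan rim 323 rect [0.5238 0.2977] [0.1329 0.0931] 15.33 z 0.0226
[[0.44699999690055847, 0.32499998807907104], [0.47200000286102295, 0.23499999940395355], [0.6000000238418579, 0.27000001072883606], [0.5759999752044678, 0.36000001430511475]]
scene post 83 rect [0.5727 0.3093] [0.0199 0.0227] 14.11 z 0.0833
[[0.5600000023841858, 0.3179999887943268], [0.5659999847412109, 0.29600000381
[... 669 characters left out ...]
22699999809265137], [0.5699999928474426, -0.29499998688697815], [0.628000020980835, -0.20800000429153442], [0.5230000019073486, -0.13899999856948853]]
top black 263 [ 0.5678 -0.1684  0.1326]
scene bin top 4540 rect [ 0.5474 -0.2195] [0.1748 0.1944] 56.38 z 0.1282
[[0.4180000126361847, -0.23800000548362732], [0.5799999833106995, -0.34599998593330383], [0.6769999861717224, -0.20000000298023224], [0.5149999856948853, -0.09300000220537186]]
scene flap 1743 rect [ 0.5448 -0.2196] [0.1153 0.131 ] 56.79 z 0.1277
[[0.4580000042915344, -0.23199999332427979], [0.5680000185966492, -0.30399999022483826], [0.6309999823570251, -0.2070000022649765], [0.5220000147819519, -0.13500000536441803]]
scene black 0
```

View pics/crop1.png

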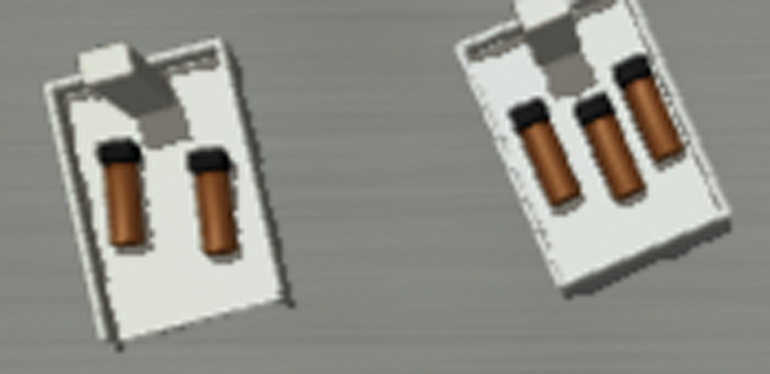

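The crop confirms the choice. The left tray has an open lower edge (lip at about (200,320) in the crop), two amber vials and a post, so it is the pan. The right tray is walled all round with three vials, so it is the clean tray. Both views agree within 3 mm: the post is at (0.571, 0.311) with its top at z≈0.084, pan yaw is 14.6°, and the bin is at (0.546, -0.2185) with yaw 56.7°.

```bash
cat > plan.py <<'E'
from h import *
A=np.array([[0,0,1],[0,1,0],[-1,0,0]],float) # tool axes (cols) in pan frame: x=-z, y=y, z=x
GRASP=np.array([.05,0,.051])
def panpose(p,yaw,nose): # pan origin, yaw deg, nose-down deg -> TCP pos, Rot
    Rp=R.from_euler('ZY',[yaw,-nose],degrees=True)
    return np.array(p)+Rp.apply(GRASP), Rp*R.from_matrix(A)
def lip2origin(lip,yaw,nose):
    return np.array(lip)-R.from_euler('ZY',[yaw,-nose],degrees=True).apply([-.065,0,0])
def tool2pan(s):
    Rp=rot(s)*R.from_matrix(A).inv(); return s['position']-Rp.apply(GRASP), Rp.as_euler('ZYX',degrees=True).round(1)
def rows(targets,g):  # targets: list of (p,R,n)
    s=get_state(); p,r=s['position'],rot(s); i=0
    print('from',p.round(3),'force',s['contact_force'].round(1),'q',s['qpos'].round(2),'t',round(float(s['clock']),2))
    for tp,tr,n in targets:
        dv=(r.inv()*tr).as_rotvec()/n; dp=(tp-p)/n
        print('len/row',np.linalg.norm(dp).round(4),'deg/row',np.degrees(np.linalg.norm(dv)).round(1))
        for k in range(n):
            print(f'{{"dp":{(r.inv().apply(dp)/.12).round(2).tolist()},"angular":{(dv/(np.pi/2)).round(3).tolist()},"gripper":{g}}},'); r=r*R.from_rotvec(dv); p=p+dp
        p,r=tp,tr
E
python3 - <<'E'
from plan import *
p,r=panpose([.571-.05*np.cos(np.radians(14.6)),.311-.05*np.sin(np.radians(14.6)),0],14.6,0)
rows([(p+[0,0,.13],r,24)],85)
E
```

```text
from [ 0.188 -0.543  0.231] force [-0.3  0.3  0.4] q [-1.36  0.28  1.51  0.    1.36 -0.12] t 0.1
len/row 0.039 deg/row 3.6
{"dp":[0.02, 0.22, -0.24],"angular":[-0.04, -0.0, -0.0],"gripper":85},
{"dp":[0.02, 0.24, -0.22],"angular":[-0.04, -0.0, -0.0],"gripper":85},
{"dp":[0.02, 0.25, -0.21],"angular":[-0.04, -0.0, -0.0],"gripper":85},
{"dp":[0.02, 0.26, -0.19],"angular":[-0.04, -0.0, -0.0],"gripper":85},
{"dp":[0.02, 0.27, -0.17],"angular":[-0.04, -0.0, -0.0],"gripper":85},
{"dp":[0.02, 0.28, -0.16],"angular":[-0.04, -0.0, -0.0],"gripper":85},
{"dp":[0.02, 0.29, -0.14],"angular":[-0.04, -0.0, -0.0],"gripper":85},
{"dp":[0.02, 0.3, -0.12],"angular":[-0.04, -0.0, -0.0],"gripper":85},
{"dp":[0.02, 0.31, -0.1],"angular":[-0.04, -0.0, -0.0],"gripper":85},
{"dp":[0.02, 0.31, -0.08],"angular":[-0.04, -0.0, -0.0],"gripper":85},
{"dp":[0.02, 0.32, -0.06],"angular":[-0.04, -0.0, -0.0],"gripper":85},
{"dp":[0.02, 0.32, -0.04],"angular":[-0.04, -0.0, -0.0],"gripper":85},
{"dp":[0.02, 0.32, -0.02],"angular":[-0.04, -0.0, -0.0],"gripper":85},
{"dp":[0.02, 0.32, -0.0],"angular":[-0.04, -0.0, -0.0],"gripper":85},
{"dp":[0.02, 0.32, 0.02],"angular":[-0.04, -0.0, -0.0],"gripper":85},
{"dp":[0.02, 0.32, 0.04],"angular":[-0.04, -0.0, -0.0],"gripper":85},
{"dp":[0.02, 0.32, 0.06],"angular":[-0.04, -0.0, -0.0],"gripper":85},
{"dp":[0.02, 0.32, 0.08],"angular":[-0.04, -0.0, -0.0],"gripper":85},
{"dp":[0.02, 0.31, 0.1],"angular":[-0.04, -0.0, -0.0],"gripper":85},
{"dp":[0.02, 0.3, 0.12],"angular":[-0.04, -0.0, -0.0],"gripper":85},
{"dp":[0.02, 0.3, 0.13],"angular":[-0.04, -0.0, -0.0],"gripper":85},
{"dp":[0.02, 0.29, 0.15],"angular":[-0.04, -0.0, -0.0],"gripper":85},
{"dp":[0.02, 0.28, 0.17],"angular":[-0.04, -0.0, -0.0],"gripper":85},
{"dp":[0.02, 0.27, 0.19],"angular":[-0.04, -0.0, -0.0],"gripper":85},
```

{"fn": "arm_command", "kwargs": {"series": [{"dp":[0,0.22,-0.24],"angular":[-0.04,0,0],"gripper":85},{"dp":[0,0.24,-0.22],"angular":[-0.04,0,0],"gripper":85},{"dp":[0,0.25,-0.21],"angular":[-0.04,0,0],"gripper":85},{"dp":[0,0.26,-0.19],"angular":[-0.04,0,0],"gripper":85},{"dp":[0,0.27,-0.17],"angular":[-0.04,0,0],"gripper":85},{"dp":[0,0.28,-0.16],"angular":[-0.04,0,0],"gripper":85},{"dp":[0,0.29,-0.14],"angular":[-0.04,0,0],"gripper":85},{"dp":[0,0.3,-0.12],"angular":[-0.04,0,0],"gripper":85}]}}

```text
clock: 1.1
position: [0.3135, -0.2503, 0.2276]
ee_rot: [0.66, 0.252, 0.663, -0.248]
contact_force: [0.9, -1.5, -0.5]
width: 0.0847
```

{"fn": "arm_command", "kwargs": {"series": [{"dp":[0,0.31,-0.1],"angular":[-0.04,0,0],"gripper":85},{"dp":[0,0.31,-0.08],"angular":[-0.04,0,0],"gripper":85},{"dp":[0,0.32,-0.06],"angular":[-0.04,0,0],"gripper":85},{"dp":[0,0.32,-0.04],"angular":[-0.04,0,0],"gripper":85},{"dp":[0,0.32,-0.02],"angular":[-0.04,0,0],"gripper":85},{"dp":[0,0.32,0],"angular":[-0.04,0,0],"gripper":85},{"dp":[0,0.32,0.02],"angular":[-0.04,0,0],"gripper":85},{"dp":[0,0.32,0.04],"angular":[-0.04,0,0],"gripper":85}]}}

```text
clock: 2.1
position: [0.4357, 0.045, 0.2278]
ee_rot: [0.702, 0.075, 0.705, -0.069]
contact_force: [-0.9, 0.9, 0.4]
width: 0.0852
```

```bash
cat > grasp.py <<'E'
from plan import *
PX=[.571-.05*np.cos(np.radians(14.6)),.311-.05*np.sin(np.radians(14.6)),0]
E
python3 - <<'E'
from grasp import *
p,r=panpose(PX,14.6,0)
rows([(p+[0,0,.13],r,8)],85)
E
```

```text
from [0.436 0.045 0.228] force [-0.9  0.9  0.4] q [-0.06  0.07  1.77  0.01  1.3   0.14] t 2.1
len/row 0.0378 deg/row 3.3
{"dp":[0.05, 0.3, 0.08],"angular":[-0.037, -0.0, -0.001],"gripper":85},
{"dp":[0.05, 0.29, 0.1],"angular":[-0.037, -0.0, -0.001],"gripper":85},
{"dp":[0.05, 0.29, 0.12],"angular":[-0.037, -0.0, -0.001],"gripper":85},
{"dp":[0.05, 0.28, 0.13],"angular":[-0.037, -0.0, -0.001],"gripper":85},
{"dp":[0.05, 0.27, 0.15],"angular":[-0.037, -0.0, -0.001],"gripper":85},
{"dp":[0.05, 0.26, 0.16],"angular":[-0.037, -0.0, -0.001],"gripper":85},
{"dp":[0.05, 0.25, 0.18],"angular":[-0.037, -0.0, -0.001],"gripper":85},
{"dp":[0.05, 0.24, 0.19],"angular":[-0.037, -0.0, -0.001],"gripper":85},
```

{"fn": "arm_command", "kwargs": {"series": [{"dp":[0.05,0.3,0.08],"angular":[-0.037,0,0],"gripper":85},{"dp":[0.05,0.29,0.1],"angular":[-0.037,0,0],"gripper":85},{"dp":[0.05,0.29,0.12],"angular":[-0.037,0,0],"gripper":85},{"dp":[0.05,0.28,0.13],"angular":[-0.037,0,0],"gripper":85},{"dp":[0.05,0.27,0.15],"angular":[-0.037,0,0],"gripper":85},{"dp":[0.05,0.26,0.16],"angular":[-0.037,0,0],"gripper":85},{"dp":[0.05,0.25,0.18],"angular":[-0.037,0,0],"gripper":85},{"dp":[0.05,0.24,0.19],"angular":[-0.037,0,0],"gripper":85}]}}

```text
clock: 3.1
position: [0.5696, 0.3195, 0.1765]
ee_rot: [0.698, -0.096, 0.703, 0.1]
contact_force: [0.1, -0.1, 0.4]
width: 0.0849
```

Run:
```python
from grasp import *
p,r=panpose(PX,14.6,0)
rows([(p+[0,0,.06],r,4),(p,r,4)],85); print(tool2pan(get_state()))
```

```text
from [0.57  0.32  0.177] force [ 0.1 -0.1  0.4] q [0.4  0.43 1.41 0.01 1.31 0.12] t 3.1
len/row 0.0165 deg/row 0.4
{"dp":[0.14, -0.02, -0.0],"angular":[0.004, -0.001, -0.001],"gripper":85},
{"dp":[0.14, -0.02, -0.0],"angular":[0.004, -0.001, -0.001],"gripper":85},
{"dp":[0.14, -0.02, -0.0],"angular":[0.004, -0.001, -0.001],"gripper":85},
{"dp":[0.14, -0.02, -0.0],"angular":[0.004, -0.001, -0.001],"gripper":85},
len/row 0.015 deg/row 0.0
{"dp":[0.12, 0.0, 0.0],"angular":[0.0, 0.0, 0.0],"gripper":85},
{"dp":[0.12, 0.0, 0.0],"angular":[0.0, 0.0, 0.0],"gripper":85},
{"dp":[0.12, 0.0, 0.0],"angular":[0.0, 0.0, 0.0],"gripper":85},
{"dp":[0.12, 0.0, 0.0],"angular":[0.0, 0.0, 0.0],"gripper":85},
(array([0.52113396, 0.30600752, 0.12586501]), array([16. ,  0.4,  0.4]))
```

{"fn": "arm_command", "kwargs": {"series": [{"dp":[0.14,-0.02,0],"angular":[0.004,-0.001,-0.001],"gripper":85},{"dp":[0.14,-0.02,0],"angular":[0.004,-0.001,-0.001],"gripper":85},{"dp":[0.14,-0.02,0],"angular":[0.004,-0.001,-0.001],"gripper":85},{"dp":[0.14,-0.02,0],"angular":[0.004,-0.001,-0.001],"gripper":85},{"dp":[0.12,0,0],"angular":[0,0,0],"gripper":85},{"dp":[0.12,0,0],"angular":[0,0,0],"gripper":85},{"dp":[0.12,0,0],"angular":[0,0,0],"gripper":85},{"dp":[0.08,0,0],"angular":[0,0,0],"gripper":85}]}}

```text
clock: 4.1
position: [0.5715, 0.3136, 0.0478]
ee_rot: [0.7, -0.091, 0.703, 0.091]
contact_force: [0.0, -0.3, 1.0]
width: 0.0849
```

Run:
```python
from grasp import *
p,r=panpose(PX,14.6,0)
rows([(p,r,4)],85); print(tool2pan(get_state()))
d=get_image('scene'); cv2.imwrite('pics/s1.png',cv2.resize(d['image'][130:320,250:450],None,fx=3,fy=3,interpolation=cv2.INTER_CUBIC))
```

```text
from [0.571 0.314 0.048] force [ 0.  -0.3  1. ] q [0.39 0.53 1.58 0.   1.04 0.14] t 4.1
len/row 0.001 deg/row 0.1
{"dp":[-0.01, -0.01, -0.0],"angular":[0.0, -0.001, -0.0],"gripper":85},
{"dp":[-0.01, -0.01, -0.0],"angular":[0.0, -0.001, -0.0],"gripper":85},
{"dp":[-0.01, -0.01, -0.0],"angular":[0.0, -0.001, -0.0],"gripper":85},
{"dp":[-0.01, -0.01, -0.0],"angular":[0.0, -0.001, -0.0],"gripper":85},
(array([ 0.52290274,  0.30089328, -0.00299481]), array([14.7,  0.3,  0.1]))
```

View pics/s1.png

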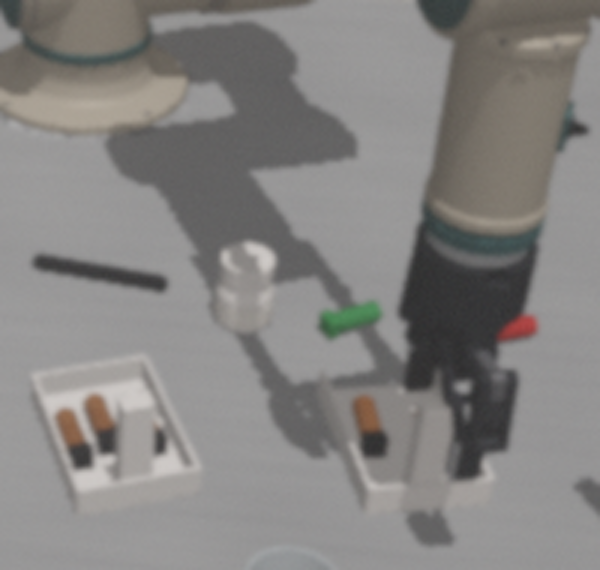

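The post at (430,440) is unobstructed, but the fingers appear at (425,370) and (485,430), which is not where I expected them. I'll project the tool axes to check.

Run:
```python
from grasp import *
s=get_state(); d=get_image('scene'); r=rot(s); p=s['position']
print(r.as_matrix().round(2))
for n,o in(('tcp',[0,0,0]),('+z',[0,0,.05]),('-z',[0,0,-.05]),('+y',[0,.05,0]),('-y',[0,-.05,0]),('up',[-.05,0,0])):
    w=p+r.apply(o); c=d['view']@np.r_[w,1]; K=d['mtx']; u=K[0,0]*c[0]/-c[2]+K[0,2]; v=-K[1,1]*c[1]/-c[2]+K[1,2]
    print(n,w.round(3),((np.array([u,v])-[250,130])*3).round(0))
W=world(d)
g=d['image'].max(2); z=W[...,2]
m=(z>.04)&(z<.12)&(g<70)&(np.hypot(W[...,0]-p[0],W[...,1]-p[1])<.1)
print(m.sum()); P=W[m]; k=cv2.kmeans(P[:,:3].astype(np.float32),2,None,(3,20,.001),3,0)[2]; print(k)
w=W[int(130+440/3),int(250+430/3)]; print('post',w, 'f1',W[int(130+430/3),int(250+485/3)],W[int(130+370/3),int(250+425/3)],W[int(130+460/3),int(250+468/3)])
```

```text
[[-0.01 -0.25  0.97]
 [-0.    0.97  0.25]
 [-1.    0.   -0.01]]
tcp [0.571 0.313 0.047] [433. 444.]
+z [0.619 0.326 0.046] [458. 495.]
-z [0.522 0.301 0.047] [410. 396.]
+y [0.558 0.362 0.047] [502. 438.]
-y [0.584 0.265 0.047] [363. 450.]
up [0.571 0.313 0.097] [444. 389.]
302
[[0.5291953  0.298917   0.08786644]
 [0.632286   0.32506308 0.10364141]]
post [0.58126969 0.30763996 0.06074174] f1 [0.62557837 0.33085927 0.11140984] [0.52880351 0.30461773 0.07795077] [0.62807105 0.32518564 0.0872153 ]
```

The fingers straddle the post along pan x as intended, so I'll close them.

{"fn": "arm_command", "kwargs": {"grip_force": 100, "series": [{"dp":[0,0,0],"angular":[0,0,0],"gripper":0},{"dp":[0,0,0],"angular":[0,0,0],"gripper":0},{"dp":[0,0,0],"angular":[0,0,0],"gripper":0},{"dp":[0,0,0],"angular":[0,0,0],"gripper":0},{"dp":[0,0,0],"angular":[0,0,0],"gripper":0},{"dp":[0,0,0],"angular":[0,0,0],"gripper":0},{"dp":[0,0,0],"angular":[0,0,0],"gripper":0},{"dp":[0,0,0],"angular":[0,0,0],"gripper":0}]}}

```text
clock: 5.2
position: [0.5722, 0.3139, 0.0494]
ee_rot: [0.7, -0.09, 0.702, 0.091]
contact_force: [-1.0, -0.7, 0.3]
width: 0.015
```

```bash
python3 - <<'E'
from grasp import *
s=get_state(); print(s['width'])
import plan
print(tool2pan(s))
E
sed -i 's/.05,0,.051/.05,0,.047/' plan.py
python3 - <<'E'
from grasp import *
s=get_state(); o,_=tool2pan(s); print(o)
p,r=panpose(o+[0,0,.02],14.7,-8); p2,r2=panpose(o+[-.03,0,.17],20,-8)
rows([(p,r,3),(p2,r2,5)],0)
E
```

```text
0.015013340717127682
(array([ 0.5236849 ,  0.30122303, -0.00151098]), array([14.7,  0.1,  0.1]))
[0.52369508 0.30122036 0.002489  ]
from [0.572 0.314 0.049] force [-1.  -0.7  0.3] q [0.39 0.53 1.58 0.   1.04 0.14] t 5.2
len/row 0.0047 deg/row 2.6
{"dp":[-0.04, 0.0, 0.02],"angular":[0.0, 0.029, -0.0],"gripper":0},
{"dp":[-0.04, 0.0, 0.01],"angular":[0.0, 0.029, -0.0],"gripper":0},
{"dp":[-0.04, 0.0, 0.01],"angular":[0.0, 0.029, -0.0],"gripper":0},
len/row 0.0307 deg/row 1.1
{"dp":[-0.24, 0.02, -0.08],"angular":[-0.012, -0.0, -0.002],"gripper":0},
{"dp":[-0.24, 0.02, -0.08],"angular":[-0.012, -0.0, -0.002],"gripper":0},
{"dp":[-0.24, 0.02, -0.08],"angular":[-0.012, -0.0, -0.002],"gripper":0},
{"dp":[-0.24, 0.02, -0.08],"angular":[-0.012, -0.0, -0.002],"gripper":0},
{"dp":[-0.24, 0.02, -0.08],"angular":[-0.012, -0.0, -0.002],"gripper":0},
```

{"fn": "arm_command", "kwargs": {"series": [{"dp":[-0.1,0,0],"angular":[0,0,0],"gripper":0},{"dp":[-0.15,0,0.02],"angular":[0,0.03,0],"gripper":0},{"dp":[-0.15,0,0.02],"angular":[0,0.03,0],"gripper":0},{"dp":[-0.2,0,0],"angular":[0,0.03,0],"gripper":0},{"dp":[-0.24,0.02,-0.08],"angular":[-0.012,0,0],"gripper":0},{"dp":[-0.24,0.02,-0.08],"angular":[-0.012,0,0],"gripper":0},{"dp":[-0.24,0.02,-0.08],"angular":[-0.012,0,0],"gripper":0},{"dp":[-0.18,0.02,-0.08],"angular":[-0.012,0,0],"gripper":0}]}}

```text
clock: 6.2
position: [0.5561, 0.318, 0.2416]
ee_rot: [0.643, -0.122, 0.748, 0.113]
contact_force: [0.5, 0.5, -0.5]
width: 0.0147
```

```bash
sed -i 's/.05,0,.047/.05,0,.049/' plan.py
cat >> plan.py <<'E'
BIN=np.array([.5463,-.2185,0]); BY=56.7
def atbin(xb,z,nose): # lip at bin x=xb, height z
    bx=np.array([np.cos(np.radians(BY)),np.sin(np.radians(BY)),0])
    return panpose(lip2origin(BIN+bx*xb+[0,0,z],BY,nose),BY,nose)
E
python3 - <<'E'
from plan import *
s=get_state(); print(tool2pan(s))
print(atbin(.03,.26,-8)[0], atbin(.03,.16,45)[0], atbin(.01,.09,50)[0])
p,r=atbin(.03,.24,-8)
rows([(p,r,16)],0)
d=get_image('scene'); cv2.imwrite('pics/s2.png',d['image'])
E
```

```text
(array([0.50234353, 0.2999436 , 0.20046899]), array([19.2,  8.5,  0.7]))
[ 0.62903791 -0.09254357  0.29251823] [ 0.58839306 -0.15441945  0.27596551] [ 0.57176609 -0.17973158  0.2095917 ]
from [0.556 0.318 0.242] force [ 0.5  0.5 -0.5] q [0.4  0.45 1.21 0.02 1.62 0.06] t 6.2
len/row 0.0261 deg/row 2.3
{"dp":[-0.01, -0.21, -0.04],"angular":[-0.026, -0.0, -0.004],"gripper":0},
{"dp":[-0.01, -0.21, -0.05],"angular":[-0.026, -0.0, -0.004],"gripper":0},
{"dp":[-0.01, -0.21, -0.05],"angular":[-0.026, -0.0, -0.004],"gripper":0},
{"dp":[-0.01, -0.21, -0.06],"angular":[-0.026, -0.0, -0.004],"gripper":0},
{"dp":[-0.01, -0.21, -0.07],"angular":[-0.026, -0.0, -0.004],"gripper":0},
{"dp":[-0.01, -0.2, -0.08],"angular":[-0.026, -0.0, -0.004],"gripper":0},
{"dp":[-0.01, -0.2, -0.09],"angular":[-0.026, -0.0, -0.004],"gripper":0},
{"dp":[-0.0, -0.2, -0.1],"angular":[-0.026, -0.0, -0.004],"gripper":0},
{"dp":[-0.0, -0.19, -0.1],"angular":[-0.026, -0.0, -0.004],"gripper":0},
{"dp":[-0.0, -0.19, -0.11],"angular":[-0.026, -0.0, -0.004],"gripper":0},
{"dp":[-0.0, -0.18, -0.12],"angular":[-0.026, -0.0, -0.004],"gripper":0},
{"dp":[0.0, -0.18, -0.13],"angular":[-0.026, -0.0, -0.004],"gripper":0},
{"dp":[0.0, -0.17, -0.13],"angular":[-0.026, -0.0, -0.004],"gripper":0},
{"dp":[0.0, -0.17, -0.14],"angular":[-0.026, -0.0, -0.004],"gripper":0},
{"dp":[0.0, -0.16, -0.15],"angular":[-0.026, -0.0, -0.004],"gripper":0},
{"dp":[0.01, -0.16, -0.15],"angular":[-0.026, -0.0, -0.004],"gripper":0},
```

View pics/s2.png

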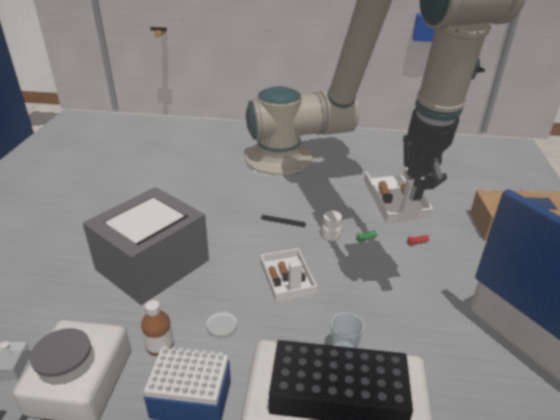

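The pan is lifted to (395,190) with both vials visible on it at (385,190) and (405,187). I'll carry it to the bin, easing in gently.

{"fn": "arm_command", "kwargs": {"series": [{"dp":[-0.01,-0.1,-0.02],"angular":[-0.026,0,-0.004],"gripper":0},{"dp":[-0.01,-0.16,-0.04],"angular":[-0.026,0,-0.004],"gripper":0},{"dp":[-0.01,-0.21,-0.05],"angular":[-0.026,0,-0.004],"gripper":0},{"dp":[-0.01,-0.21,-0.06],"angular":[-0.026,0,-0.004],"gripper":0},{"dp":[-0.01,-0.21,-0.07],"angular":[-0.026,0,-0.004],"gripper":0},{"dp":[-0.01,-0.2,-0.08],"angular":[-0.026,0,-0.004],"gripper":0},{"dp":[-0.01,-0.2,-0.09],"angular":[-0.026,0,-0.004],"gripper":0},{"dp":[0,-0.2,-0.1],"angular":[-0.026,0,-0.004],"gripper":0}]}}

```text
clock: 7.25
position: [0.5909, 0.1291, 0.2614]
ee_rot: [0.62, -0.248, 0.711, 0.222]
contact_force: [0.7, 0.7, -1.8]
width: 0.0145
```

{"fn": "arm_command", "kwargs": {"series": [{"dp":[0,-0.19,-0.1],"angular":[-0.026,0,-0.004],"gripper":0},{"dp":[0,-0.19,-0.11],"angular":[-0.026,0,-0.004],"gripper":0},{"dp":[0,-0.18,-0.12],"angular":[-0.026,0,-0.004],"gripper":0},{"dp":[0,-0.18,-0.13],"angular":[-0.026,0,-0.004],"gripper":0},{"dp":[0,-0.17,-0.13],"angular":[-0.026,0,-0.004],"gripper":0},{"dp":[0,-0.17,-0.14],"angular":[-0.026,0,-0.004],"gripper":0},{"dp":[0,-0.14,-0.12],"angular":[-0.026,0,-0.004],"gripper":0},{"dp":[0,-0.1,-0.08],"angular":[-0.026,0,-0.004],"gripper":0}]}}

```text
clock: 8.25
position: [0.6311, -0.0675, 0.2746]
ee_rot: [0.576, -0.365, 0.657, 0.322]
contact_force: [-0.1, 0.9, -1.3]
width: 0.015
```

Run:
```python
from plan import *
s=get_state(); print(tool2pan(s))
p,r=atbin(.03,.24,-8)
rows([(p,r,4)],0)
p,r=atbin(.03,.17,5); rows([(p,r,8)],0)
```

```text
(array([ 0.60155816, -0.11507181,  0.23249511]), array([58.3,  7.5,  0.1]))
from [ 0.631 -0.068  0.275] force [-0.1  0.9 -1.3] q [-0.15  0.39  1.24 -0.12  1.57 -1.16] t 8.25
len/row 0.0063 deg/row 0.4
{"dp":[0.01, -0.02, -0.05],"angular":[0.004, 0.001, 0.0],"gripper":0},
{"dp":[0.01, -0.02, -0.05],"angular":[0.004, 0.001, 0.0],"gripper":0},
{"dp":[0.01, -0.02, -0.05],"angular":[0.004, 0.001, 0.0],"gripper":0},
{"dp":[0.01, -0.02, -0.05],"angular":[0.004, 0.001, 0.0],"gripper":0},
from [ 0.631 -0.068  0.275] force [-0.1  0.9 -1.3] q [-0.15  0.39  1.24 -0.12  1.57 -1.16] t 8.25
len/row 0.0072 deg/row 1.6
{"dp":[0.05, -0.01, -0.03],"angular":[0.002, -0.017, -0.0],"gripper":0},
{"dp":[0.05, -0.01, -0.03],"angular":[0.002, -0.017, -0.0],"gripper":0},
{"dp":[0.05, -0.01, -0.03],"angular":[0.002, -0.017, -0.0],"gripper":0},
{"dp":[0.05, -0.01, -0.03],"angular":[0.002, -0.017, -0.0],"gripper":0},
{"dp":[0.05, -0.01, -0.03],"angular":[0.002, -0.017, -0.0],"gripper":0},
{"dp":[0.05, -0.01, -0.03],"angular":[0.002, -0.017, -0.0],"gripper":0},
{"dp":[0.05, -0.01, -0.04],"angular":[0.002, -0.017, -0.0],"gripper":0},
{"dp":[0.05, -0.01, -0.04],"angular":[0.002, -0.017, -0.0],"gripper":0},
```

Run:
```python
from plan import *
p,r=atbin(0,.17,0);p2,r2=atbin(0,.14,12); rows([(p,r,4),(p2,r2,4)],0)
```

```text
from [ 0.631 -0.068  0.275] force [-0.1  0.9 -1.3] q [-0.15  0.39  1.24 -0.12  1.57 -1.16] t 8.25
len/row 0.0203 deg/row 1.9
{"dp":[0.13, -0.02, -0.1],"angular":[0.004, -0.021, -0.0],"gripper":0},
{"dp":[0.13, -0.02, -0.11],"angular":[0.004, -0.021, -0.0],"gripper":0},
{"dp":[0.12, -0.02, -0.11],"angular":[0.004, -0.021, -0.0],"gripper":0},
{"dp":[0.12, -0.02, -0.12],"angular":[0.004, -0.021, -0.0],"gripper":0},
len/row 0.0036 deg/row 3.0
{"dp":[0.01, -0.0, -0.03],"angular":[0.0, -0.033, 0.0],"gripper":0},
{"dp":[0.01, -0.0, -0.03],"angular":[0.0, -0.033, 0.0],"gripper":0},
{"dp":[0.01, -0.0, -0.03],"angular":[0.0, -0.033, 0.0],"gripper":0},
{"dp":[0.01, -0.0, -0.03],"angular":[0.0, -0.033, 0.0],"gripper":0},
```

{"fn": "arm_command", "kwargs": {"series": [{"dp":[0.1,-0.02,-0.08],"angular":[0.004,-0.02,0],"gripper":0},{"dp":[0.13,-0.02,-0.11],"angular":[0.004,-0.02,0],"gripper":0},{"dp":[0.12,-0.02,-0.11],"angular":[0.004,-0.02,0],"gripper":0},{"dp":[0.1,-0.02,-0.1],"angular":[0.004,-0.02,0],"gripper":0},{"dp":[0.05,0,-0.06],"angular":[0,-0.03,0],"gripper":0},{"dp":[0.02,0,-0.03],"angular":[0,-0.03,0],"gripper":0},{"dp":[0.01,0,-0.03],"angular":[0,-0.03,0],"gripper":0},{"dp":[0,0,0],"angular":[0,0,0],"gripper":0}]}}

```text
clock: 9.25
position: [0.6014, -0.1316, 0.2112]
ee_rot: [0.666, -0.309, 0.577, 0.359]
contact_force: [0.7, 0.4, -2.1]
width: 0.0146
```

Run:
```python
from plan import *
s=get_state(); o,e=tool2pan(s); print(e)
b=R.from_euler('z',-BY,degrees=True); lip=o+(rot(s)*R.from_matrix(A).inv()).apply([-.065,0,0]); print('lip bin',b.apply(lip-BIN).round(4))
d=get_image('scene'); W=world(d)
cv2.imwrite('pics/s3.png',cv2.resize(d['image'][120:300,60:300],None,fx=3,fy=3,interpolation=cv2.INTER_CUBIC))
t=get_image('top'); cv2.imwrite('pics/t3.png',t['image'])
p,r=atbin(0.0,.134,15);p2,r2=atbin(.008,.092,50); rows([(p,r,2),(p2,r2,6)],0)
```

```text
[56.5 -8.3  0.2]
lip bin [-0.0038  0.0021  0.1461]
from [ 0.602 -0.131  0.212] force [-0.4  0.5 -1. ] q [-0.41  0.33  1.49  0.15  1.31 -1.44] t 9.35
len/row 0.0029 deg/row 3.3
{"dp":[-0.0, -0.01, -0.02],"angular":[-0.0, -0.037, -0.0],"gripper":0},
{"dp":[-0.0, -0.01, -0.02],"angular":[-0.0, -0.037, -0.0],"gripper":0},
len/row 0.009 deg/row 5.8
{"dp":[-0.02, -0.0, -0.07],"angular":[0.0, -0.065, -0.0],"gripper":0},
{"dp":[-0.03, -0.0, -0.07],"angular":[0.0, -0.065, -0.0],"gripper":0},
{"dp":[-0.03, -0.0, -0.07],"angular":[0.0, -0.065, -0.0],"gripper":0},
{"dp":[-0.04, -0.0, -0.06],"angular":[0.0, -0.065, -0.0],"gripper":0},
{"dp":[-0.05, -0.0, -0.06],"angular":[0.0, -0.065, -0.0],"gripper":0},
{"dp":[-0.05, -0.0, -0.05],"angular":[0.0, -0.065, -0.0],"gripper":0},
```

View pics/s3.png

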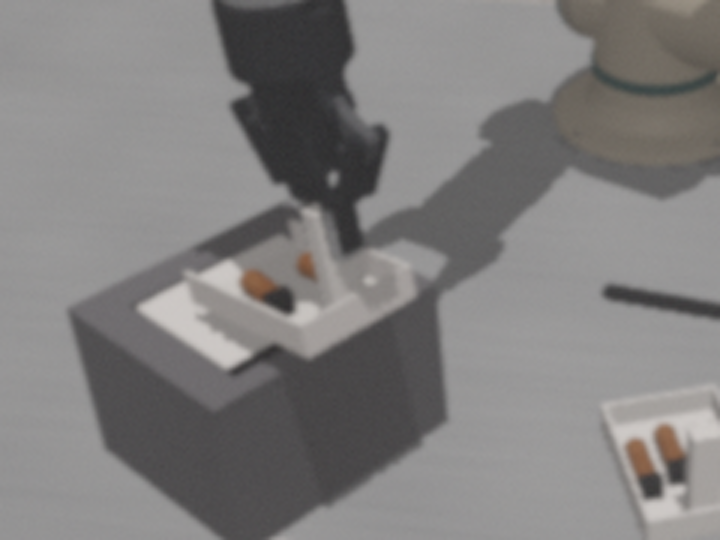

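The lip is above the flap with both vials in the pan, at (265,290) and (305,265) in the crop. The pan is square to the bin and clear of its rim. Next I press and tilt in one motion.

{"fn": "arm_command", "kwargs": {"series": [{"dp":[0.02,-0.01,-0.03],"angular":[0,-0.04,0],"gripper":0},{"dp":[0,-0.01,-0.03],"angular":[0,-0.04,0],"gripper":0},{"dp":[-0.02,0,-0.08],"angular":[0,-0.075,0],"gripper":0},{"dp":[-0.03,0,-0.08],"angular":[0,-0.075,0],"gripper":0},{"dp":[-0.03,0,-0.08],"angular":[0,-0.075,0],"gripper":0},{"dp":[-0.04,0,-0.07],"angular":[0,-0.075,0],"gripper":0},{"dp":[-0.05,0,-0.07],"angular":[0,-0.075,0],"gripper":0},{"dp":[-0.05,0,-0.06],"angular":[0,-0.075,0],"gripper":0}]}}

```text
clock: 10.35
position: [0.5736, -0.1851, 0.2085]
ee_rot: [0.842, -0.144, 0.246, 0.459]
contact_force: [-2.3, -1.8, 0.9]
width: 0.0146
```

```bash
cat > look.py <<'E'
from plan import *
import sys
s=get_state(); o,e=tool2pan(s); print(e,s['width'],s['contact_force'].round(1))
b=R.from_euler('z',-BY,degrees=True); lip=o+(rot(s)*R.from_matrix(A).inv()).apply([-.065,0,0]); print('lip bin',b.apply(lip-BIN).round(4))
d=get_image('scene'); a=cv2.resize(d['image'][120:300,60:300],None,fx=3,fy=3,interpolation=cv2.INTER_CUBIC)
cv2.imwrite(f'pics/{sys.argv[1]}.png',a)
E
python3 look.py s4
python3 - <<'E'
from plan import *
p,r=atbin(.014,.086,55); rows([(p,r,4)],0)
E
```

```text
[ 59.  -56.9  -1.7] 0.01457890000314415 [-2.3 -1.8  0.9]
lip bin [ 0.0213 -0.0069  0.0854]
from [ 0.572 -0.187  0.205] force [-1.4 -4.6 -1.1] q [-0.95  0.48  1.71  0.9   1.5  -2.29] t 10.4
len/row 0.0015 deg/row 0.6
{"dp":[-0.0, 0.01, 0.01],"angular":[0.002, 0.006, -0.0],"gripper":0},
{"dp":[-0.0, 0.01, 0.01],"angular":[0.002, 0.006, -0.0],"gripper":0},
{"dp":[-0.0, 0.01, 0.01],"angular":[0.002, 0.006, -0.0],"gripper":0},
{"dp":[-0.01, 0.01, 0.01],"angular":[0.002, 0.006, -0.0],"gripper":0},
```

View pics/s4.png

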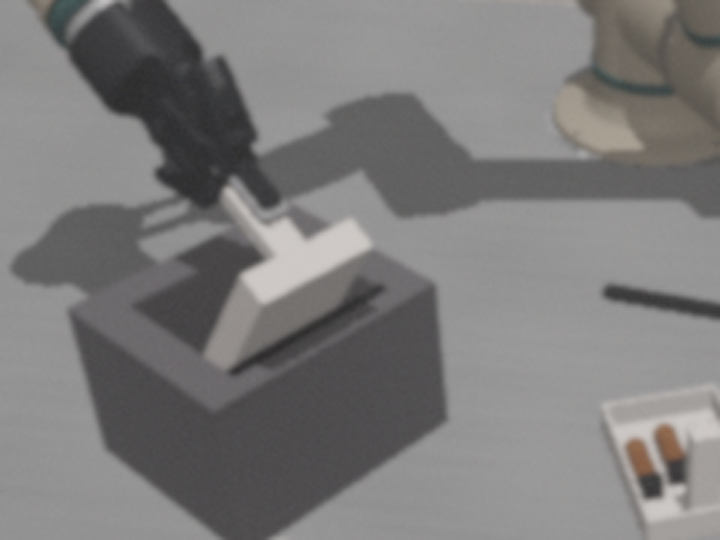

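The pan is pressed into the opening at about 57° with the lip 45 mm down, and the hand is well above the rim. I'll hold for a second, then look from above.

{"fn": "arm_command", "kwargs": {"series": [{"dp":[0,0.01,0.01],"angular":[0,0,0],"gripper":0},{"dp":[0,0.01,0.01],"angular":[0,0,0],"gripper":0},{"dp":[0,0,0],"angular":[0,0,0],"gripper":0},{"dp":[0,0,0],"angular":[0,0,0],"gripper":0},{"dp":[0,0,0],"angular":[0,0,0],"gripper":0},{"dp":[0,0,0],"angular":[0,0,0],"gripper":0},{"dp":[0,0,0],"angular":[0,0,0],"gripper":0},{"dp":[0,0,0],"angular":[0,0,0],"gripper":0}]}}

```text
clock: 11.4
position: [0.5723, -0.1852, 0.2075]
ee_rot: [0.84, -0.146, 0.249, 0.459]
contact_force: [-1.6, -2.2, 0.0]
width: 0.0148
```

```bash
python3 look.py s5
python3 - <<'E'
from plan import *
d=get_image('top'); cv2.imwrite('pics/t5.png',cv2.resize(d['image'][100:260,330:510],None,fx=3.4,fy=3.4,interpolation=cv2.INTER_CUBIC))
W=world(d); h=cv2.cvtColor(d['image'],cv2.COLOR_BGR2HSV); m=np.zeros(h.shape[:2],bool); m[100:260,350:500]=1
m&=(h[...,0]<20)&(h[...,1]>120)&(h[...,2]>40); print('amber',m.sum()); b=R.from_euler('z',-BY,degrees=True); print(b.apply(W[m]-BIN)[::8].round(3).tolist())
E
```

```text
[ 59.  -56.4  -1.8] 0.014825608058923469 [-1.6 -2.2  0. ]
lip bin [ 0.0194 -0.0059  0.0846]
amber 247
[[0.2, -0.11, 0.008], [0.181, -0.117, 0.007], [-0.066, -0.053, 0.021], [-0.071, -0.054, 0.02], [-0.071, -0.05, 0.025], [-0.055, -0.015, 0.124], [-0.064, -0.04, 0.015], [-0.064, -0.037, 0.018], [-0.065, -0.034, 0.022], [-0.066, -0.033, 0.019], [-0.067, -0.031, 0.019], [-0.07, -0.03, 0.022], [-0.072, -0.029, 0.023], [-0.032, 0.024, 0.018], [-0.045, 0.016, 0.021], [-0.029, 0.028, 0.02], [-0.043, 0.02, 0.022], [-0.057, 0.01, 0.019], [-0.039, 0.026, 0.023], [-0.053, 0.016, 0.022], [-0.034, 0.031, 0.024], [-0.049, 0.021, 0.022], [-0.033, 0.034, 0.019], [-0.046, 0.026, 0.022], [-0.06, 0.016, 0.021], [-0.044, 0.029, 0.02], [-0.058, 0.02, 0.018], [-0.045, 0.031, 0.019], [-0.06, 0.021, 0.015], [-0.052, 0.029, 0.018], [-0.049, 0.032, 0.011]]
```

View pics/t5.png

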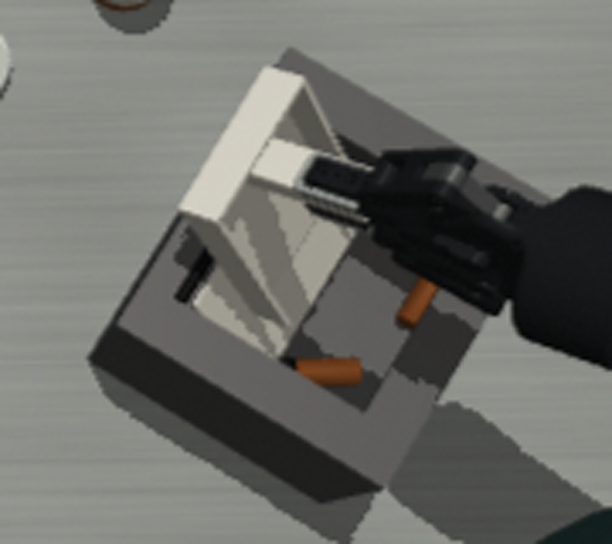

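Both vials lie on the bin floor, at (330,370) and (418,300) in the crop, with z≈0.02 in the bin. I'll retract along the pan's axis and then level it.

Run:
```python
from plan import *
p,r=atbin(.07,.18,50); p2,r2=atbin(.09,.23,0); rows([(p,r,8),(p2,r2,8)],0)
```

```text
from [ 0.572 -0.185  0.207] force [-2.4 -2.4 -0.6] q [-0.94  0.47  1.71  0.9   1.5  -2.28] t 11.5
len/row 0.014 deg/row 0.8
{"dp":[0.0, 0.0, 0.12],"angular":[0.002, 0.009, -0.0],"gripper":0},
{"dp":[0.0, 0.0, 0.12],"angular":[0.002, 0.009, -0.0],"gripper":0},
{"dp":[-0.0, 0.0, 0.12],"angular":[0.002, 0.009, -0.0],"gripper":0},
{"dp":[-0.0, 0.0, 0.12],"angular":[0.002, 0.009, -0.0],"gripper":0},
{"dp":[-0.0, 0.0, 0.12],"angular":[0.002, 0.009, -0.0],"gripper":0},
{"dp":[-0.01, 0.0, 0.12],"angular":[0.002, 0.009, -0.0],"gripper":0},
{"dp":[-0.01, 0.0, 0.12],"angular":[0.002, 0.009, -0.0],"gripper":0},
{"dp":[-0.01, 0.0, 0.12],"angular":[0.002, 0.009, -0.0],"gripper":0},
len/row 0.0126 deg/row 6.3
{"dp":[0.09, 0.0, 0.05],"angular":[-0.0, 0.069, 0.0],"gripper":0},
{"dp":[0.09, 0.0, 0.06],"angular":[-0.0, 0.069, 0.0],"gripper":0},
{"dp":[0.08, 0.0, 0.07],"angular":[-0.0, 0.069, 0.0],"gripper":0},
{"dp":[0.07, 0.0, 0.08],"angular":[-0.0, 0.069, 0.0],"gripper":0},
{"dp":[0.06, 0.0, 0.08],"angular":[-0.0, 0.069, 0.0],"gripper":0},
{"dp":[0.05, 0.0, 0.09],"angular":[-0.0, 0.069, 0.0],"gripper":0},
{"dp":[0.04, 0.0, 0.1],"angular":[-0.0, 0.069, 0.0],"gripper":0},
{"dp":[0.03, 0.0, 0.1],"angular":[-0.0, 0.069, 0.0],"gripper":0},
```

{"fn": "arm_command", "kwargs": {"series": [{"dp":[0,0,0.1],"angular":[0,0,0],"gripper":0},{"dp":[0,0,0.12],"angular":[0,0.009,0],"gripper":0},{"dp":[0,0,0.12],"angular":[0,0.009,0],"gripper":0},{"dp":[0,0,0.12],"angular":[0,0.009,0],"gripper":0},{"dp":[0,0,0.12],"angular":[0,0.009,0],"gripper":0},{"dp":[0,0,0.12],"angular":[0,0.009,0],"gripper":0},{"dp":[-0.01,0,0.12],"angular":[0,0.009,0],"gripper":0},{"dp":[-0.01,0,0.12],"angular":[0,0.009,0],"gripper":0}]}}

```text
clock: 12.5
position: [0.6068, -0.1192, 0.3123]
ee_rot: [0.827, -0.167, 0.287, 0.455]
contact_force: [0.1, -0.3, -1.1]
width: 0.0145
```

{"fn": "arm_command", "kwargs": {"series": [{"dp":[0.06,0,0.05],"angular":[0,0.069,0],"gripper":0},{"dp":[0.06,0,0.06],"angular":[0,0.069,0],"gripper":0},{"dp":[0.06,0,0.07],"angular":[0,0.069,0],"gripper":0},{"dp":[0.05,0,0.08],"angular":[0,0.069,0],"gripper":0},{"dp":[0.04,0,0.08],"angular":[0,0.069,0],"gripper":0},{"dp":[0.03,0,0.09],"angular":[0,0.069,0],"gripper":0},{"dp":[0.02,0,0.1],"angular":[0,0.069,0],"gripper":0},{"dp":[0.02,0,0.1],"angular":[0,0.069,0],"gripper":0}]}}

```text
clock: 13.5
position: [0.6481, -0.0234, 0.3231]
ee_rot: [0.624, -0.342, 0.611, 0.346]
contact_force: [0.2, -0.4, -1.4]
width: 0.0147
```

```bash
python3 look.py s6
python3 - <<'E'
from plan import *
d=get_image('top'); W=world(d); b=R.from_euler('z',-BY,degrees=True)
Q=b.apply((W-BIN).reshape(-1,3)); m=(abs(Q[:,0])<.045)&(abs(Q[:,1])<.055)&(Q[:,2]<.16); print('flap z pct',np.percentile(Q[m,2],[2,50,98]),m.sum())
p,r=panpose([.5237,.3012,.14],14.6,0); rows([(p,r,12)],0)
E
```

```text
[58.2 -1.1 -0.2] 0.01473506771929223 [ 0.2 -0.4 -1.4]
lip bin [0.105  0.0188 0.2718]
flap z pct [0.12583491 0.12944591 0.13270905] 1746
from [ 0.65  -0.02   0.322] force [-0.2 -0.  -2.1] q [-0.15  0.35  1.17  0.02  1.6  -1.17] t 13.6
len/row 0.0306 deg/row 3.7
{"dp":[0.1, 0.17, 0.17],"angular":[0.041, 0.001, -0.0],"gripper":0},
{"dp":[0.1, 0.18, 0.16],"angular":[0.041, 0.001, -0.0],"gripper":0},
{"dp":[0.1, 0.19, 0.15],"angular":[0.041, 0.001, -0.0],"gripper":0},
{"dp":[0.09, 0.2, 0.13],"angular":[0.041, 0.001, -0.0],"gripper":0},
{"dp":[0.09, 0.2, 0.12],"angular":[0.041, 0.001, -0.0],"gripper":0},
{"dp":[0.09, 0.21, 0.11],"angular":[0.041, 0.001, -0.0],"gripper":0},
{"dp":[0.09, 0.22, 0.09],"angular":[0.041, 0.001, -0.0],"gripper":0},
{"dp":[0.09, 0.22, 0.08],"angular":[0.041, 0.001, -0.0],"gripper":0},
{"dp":[0.09, 0.23, 0.07],"angular":[0.041, 0.001, -0.0],"gripper":0},
{"dp":[0.09, 0.23, 0.05],"angular":[0.041, 0.001, -0.0],"gripper":0},
{"dp":[0.09, 0.24, 0.04],"angular":[0.041, 0.001, -0.0],"gripper":0},
{"dp":[0.09, 0.24, 0.02],"angular":[0.041, 0.001, -0.0],"gripper":0},
```

The flap is level again, with a median height of 0.129. I'll carry the pan back to its starting place.

{"fn": "arm_command", "kwargs": {"series": [{"dp":[0.1,0.17,0.17],"angular":[0.041,0,0],"gripper":0},{"dp":[0.1,0.18,0.16],"angular":[0.041,0,0],"gripper":0},{"dp":[0.1,0.19,0.15],"angular":[0.041,0,0],"gripper":0},{"dp":[0.09,0.2,0.13],"angular":[0.041,0,0],"gripper":0},{"dp":[0.09,0.2,0.12],"angular":[0.041,0,0],"gripper":0},{"dp":[0.09,0.21,0.11],"angular":[0.041,0,0],"gripper":0},{"dp":[0.09,0.22,0.09],"angular":[0.041,0,0],"gripper":0},{"dp":[0.09,0.22,0.08],"angular":[0.041,0,0],"gripper":0}]}}

```text
clock: 14.6
position: [0.5875, 0.2176, 0.2389]
ee_rot: [0.691, -0.156, 0.681, 0.183]
contact_force: [-0.6, 0.3, -0.5]
width: 0.0149
```

Run:
```python
from plan import *
p,r=panpose([.5237,.3012,.14],14.6,0); rows([(p,r,8)],0)
```

```text
from [0.587 0.218 0.239] force [-0.6  0.3 -0.5] q [ 0.22  0.34  1.39  0.04  1.4  -0.27] t 14.6
len/row 0.0137 deg/row 1.7
{"dp":[0.06, 0.09, 0.03],"angular":[0.018, 0.001, -0.003],"gripper":0},
{"dp":[0.06, 0.1, 0.03],"angular":[0.018, 0.001, -0.003],"gripper":0},
{"dp":[0.05, 0.1, 0.03],"angular":[0.018, 0.001, -0.003],"gripper":0},
{"dp":[0.05, 0.1, 0.02],"angular":[0.018, 0.001, -0.003],"gripper":0},
{"dp":[0.05, 0.1, 0.02],"angular":[0.018, 0.001, -0.003],"gripper":0},
{"dp":[0.05, 0.1, 0.02],"angular":[0.018, 0.001, -0.003],"gripper":0},
{"dp":[0.05, 0.1, 0.02],"angular":[0.018, 0.001, -0.003],"gripper":0},
{"dp":[0.05, 0.1, 0.01],"angular":[0.018, 0.001, -0.003],"gripper":0},
```

{"fn": "arm_command", "kwargs": {"series": [{"dp":[0.06,0.09,0.03],"angular":[0.018,0.001,-0.003],"gripper":0},{"dp":[0.06,0.1,0.03],"angular":[0.018,0.001,-0.003],"gripper":0},{"dp":[0.05,0.1,0.03],"angular":[0.018,0.001,-0.003],"gripper":0},{"dp":[0.05,0.1,0.02],"angular":[0.018,0.001,-0.003],"gripper":0},{"dp":[0.05,0.1,0.02],"angular":[0.018,0.001,-0.003],"gripper":0},{"dp":[0.05,0.1,0.02],"angular":[0.018,0.001,-0.003],"gripper":0},{"dp":[0.05,0.1,0.02],"angular":[0.018,0.001,-0.003],"gripper":0},{"dp":[0.03,0.06,0.01],"angular":[0.018,0.001,-0.003],"gripper":0}]}}

```text
clock: 15.6
position: [0.5585, 0.3177, 0.1955]
ee_rot: [0.698, -0.08, 0.706, 0.092]
contact_force: [-0.0, -0.1, -0.5]
width: 0.0148
```

Run:
```python
from plan import *
print(tool2pan(get_state()))
p,r=panpose([.5237,.3012,.01],14.6,0); rows([(p,r,8)],0)
d=get_image('scene'); W=world(d); c=d['image'][200:330,320:470]
cv2.imwrite('pics/s7.png',cv2.resize(d['image'][130:320,300:500],None,fx=3,fy=3))
x=(abs(W[...,0]-.53)<.15)&(abs(W[...,1]-.3)<.12)&(W[...,2]>.04)&(W[...,2]<.2)&(d['image'].min(2)>150)
P=W[x]; print('white low z pct',np.percentile(P[:,2],[1,5,50]),x.sum())
```

```text
(array([0.50938217, 0.30635391, 0.14691662]), array([14. ,  0.5,  1.1]))
from [0.559 0.318 0.195] force [-0.  -0.1 -0.5] q [0.4  0.4  1.41 0.02 1.34 0.15] t 15.6
len/row 0.0172 deg/row 0.2
{"dp":[0.14, -0.01, 0.01],"angular":[-0.001, -0.001, -0.001],"gripper":0},
{"dp":[0.14, -0.01, 0.01],"angular":[-0.001, -0.001, -0.001],"gripper":0},
{"dp":[0.14, -0.01, 0.01],"angular":[-0.001, -0.001, -0.001],"gripper":0},
{"dp":[0.14, -0.01, 0.01],"angular":[-0.001, -0.001, -0.001],"gripper":0},
{"dp":[0.14, -0.01, 0.01],"angular":[-0.001, -0.001, -0.001],"gripper":0},
{"dp":[0.14, -0.01, 0.01],"angular":[-0.001, -0.001, -0.001],"gripper":0},
{"dp":[0.14, -0.01, 0.01],"angular":[-0.001, -0.001, -0.001],"gripper":0},
{"dp":[0.14, -0.01, 0.01],"angular":[-0.001, -0.001, -0.001],"gripper":0},
white low z pct [0.05746452 0.0601901  0.15837115] 457
```

View pics/s7.png

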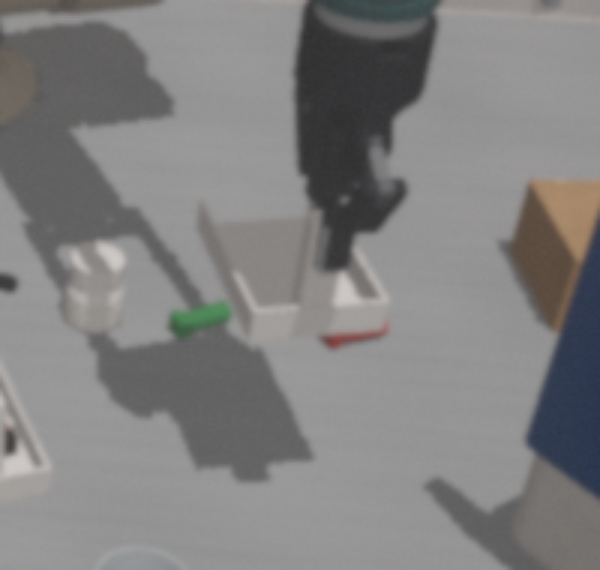

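The pan is empty and level in the grip, at (290,280). The red and green look-alikes are clear of the landing spot. Lowering now.

{"fn": "arm_command", "kwargs": {"series": [{"dp":[0.14,-0.01,0.02],"angular":[-0.001,-0.001,-0.001],"gripper":0},{"dp":[0.14,-0.01,0.01],"angular":[-0.001,-0.001,-0.001],"gripper":0},{"dp":[0.14,-0.01,0.01],"angular":[-0.001,-0.001,-0.001],"gripper":0},{"dp":[0.14,-0.01,0.01],"angular":[-0.001,-0.001,-0.001],"gripper":0},{"dp":[0.14,-0.01,0.01],"angular":[-0.001,-0.001,-0.001],"gripper":0},{"dp":[0.14,-0.01,0.01],"angular":[-0.001,-0.001,-0.001],"gripper":0},{"dp":[0.12,0,0.01],"angular":[-0.001,-0.001,-0.001],"gripper":0},{"dp":[0.06,0,0],"angular":[0,0,0],"gripper":0}]}}

```text
clock: 16.65
position: [0.5627, 0.3118, 0.0647]
ee_rot: [0.699, -0.084, 0.704, 0.093]
contact_force: [0.1, 0.4, -0.6]
width: 0.0149
```

Run:
```python
from plan import *
s=get_state();print(tool2pan(s),s['contact_force'])
p,r=panpose([.5237,.3012,-.001],14.6,0); rows([(p,r,6)],0)
```

```text
(array([0.51382236, 0.29996129, 0.01600489]), array([14.4,  0.4,  0.8])) [ 0.14372242  0.37310828 -0.57562956]
from [0.563 0.312 0.065] force [ 0.1  0.4 -0.6] q [0.39 0.5  1.58 0.02 1.06 0.13] t 16.65
len/row 0.0032 deg/row 0.1
{"dp":[0.02, -0.0, 0.01],"angular":[-0.0, -0.001, -0.001],"gripper":0},
{"dp":[0.02, -0.0, 0.01],"angular":[-0.0, -0.001, -0.001],"gripper":0},
{"dp":[0.02, -0.0, 0.01],"angular":[-0.0, -0.001, -0.001],"gripper":0},
{"dp":[0.02, -0.0, 0.01],"angular":[-0.0, -0.001, -0.001],"gripper":0},
{"dp":[0.02, -0.0, 0.01],"angular":[-0.0, -0.001, -0.001],"gripper":0},
{"dp":[0.02, -0.0, 0.01],"angular":[-0.0, -0.001, -0.001],"gripper":0},
```

{"fn": "arm_command", "kwargs": {"series": [{"dp":[0.03,0,0],"angular":[0,0,-0.002],"gripper":0},{"dp":[0.03,0,0],"angular":[0,0,-0.002],"gripper":0},{"dp":[0.02,0,0],"angular":[0,0,-0.002],"gripper":0},{"dp":[0.02,0,0],"angular":[0,0,-0.002],"gripper":0},{"dp":[0.02,0,0],"angular":[0,0,0],"gripper":0},{"dp":[0.02,0,0],"angular":[0,0,0],"gripper":0},{"dp":[0.01,0,0],"angular":[0,0,0],"gripper":0},{"dp":[0,0,0],"angular":[0,0,0],"gripper":0}]}}

```text
clock: 17.65
position: [0.5635, 0.3125, 0.0497]
ee_rot: [0.701, -0.089, 0.702, 0.089]
contact_force: [0.7, -0.4, -0.9]
width: 0.0148
```

Run:
```python
from plan import *
s=get_state();print(tool2pan(s),s['contact_force'])
d=get_image('top'); W=world(d); m=np.zeros(W.shape[:2],bool); m[160:250,135:210]=1
z=W[...,2]; im=d['image']
k=m&(z>.003)&(z<.045)&(im.min(2)>120)
Q=R.from_euler('z',-14.5,degrees=True).apply(W[k]-[.514,.3,0]); h,e=np.histogram(Q[:,2],30); print(np.c_[e[:-1].round(3),h].tolist())
```

```text
(array([0.51495044, 0.30008878, 0.00082997]), array([14.4,  0.1,  0. ])) [ 0.65826463 -0.44737554 -0.90966915]
[[0.003, 335.0], [0.004, 319.0], [0.005, 271.0], [0.006, 173.0], [0.006, 115.0], [0.007, 54.0], [0.008, 14.0], [0.009, 6.0], [0.01, 0.0], [0.011, 1.0], [0.012, 2.0], [0.012, 0.0], [0.013, 0.0], [0.014, 1.0], [0.015, 1.0], [0.016, 0.0], [0.017, 3.0], [0.017, 0.0], [0.018, 1.0], [0.019, 4.0], [0.02, 2.0], [0.021, 7.0], [0.022, 4.0], [0.023, 14.0], [0.023, 18.0], [0.024, 16.0], [0.025, 20.0], [0.026, 16.0], [0.027, 5.0], [0.028, 4.0]]
```

The rim is at about 0.025, so the pan is within 1–2 mm of the bench. I'll press the last millimetre down and release.

{"fn": "arm_command", "kwargs": {"series": [{"dp":[0.01,0,0],"angular":[0,0,0],"gripper":0},{"dp":[0.01,0,0],"angular":[0,0,0],"gripper":0},{"dp":[0,0,0],"angular":[0,0,0],"gripper":25},{"dp":[0,0,0],"angular":[0,0,0],"gripper":45},{"dp":[0,0,0],"angular":[0,0,0],"gripper":70},{"dp":[0,0,0],"angular":[0,0,0],"gripper":70},{"dp":[0,0,0],"angular":[0,0,0],"gripper":70},{"dp":[0,0,0],"angular":[0,0,0],"gripper":70}]}}

```text
clock: 18.7
position: [0.5637, 0.3126, 0.0485]
ee_rot: [0.701, -0.089, 0.702, 0.089]
contact_force: [0.1, 0.8, 0.5]
width: 0.0698
```

{"fn": "arm_command", "kwargs": {"series": [{"dp":[-0.05,0,0],"angular":[0,0,0],"gripper":70},{"dp":[-0.15,0,0],"angular":[0,0,0],"gripper":70},{"dp":[-0.2,0,0],"angular":[0,0,0],"gripper":70},{"dp":[-0.25,0,0],"angular":[0,0,0],"gripper":70},{"dp":[-0.25,0,0],"angular":[0,0,0],"gripper":70},{"dp":[-0.25,0,0],"angular":[0,0,0],"gripper":70},{"dp":[-0.1,0,0],"angular":[0,0,0],"gripper":70},{"dp":[0,0,0],"angular":[0,0,0],"gripper":70}]}}

```text
clock: 19.7
position: [0.5638, 0.3125, 0.2048]
ee_rot: [0.701, -0.089, 0.702, 0.089]
contact_force: [1.3, 1.4, -1.3]
width: 0.07
```

Run:
```python
from plan import *
s=get_state();print(s['position'],s['width'],s['qd'].round(3))
d=get_image('top'); W=world(d); z=W[...,2]; im=d['image']
b=R.from_euler('z',-BY,degrees=True); Q=b.apply((W-BIN).reshape(-1,3)); m=(abs(Q[:,0])<.045)&(abs(Q[:,1])<.055); print('flap z',np.percentile(Q[m,2],[2,50,98]))
d=get_image('scene'); W=world(d); z=W[...,2]; im=d['image']
k=(abs(W[...,0]-.515)<.1)&(abs(W[...,1]-.3)<.09)&(im.min(2)>120)&(z>.018)&(z<.035); P=W[k]
A_=np.c_[P[:,:2]-[.515,.3],np.ones(len(P))]; print('rim plane',np.linalg.lstsq(A_,P[:,2],rcond=None)[0],k.sum())
cv2.imwrite('pics/s8.png',d['image'])
```

```text
[0.56381925 0.31246404 0.20481973] 0.06996783204081299 [0.001 0.003 0.012 0.001 0.002 0.   ]
flap z [0.12537522 0.12943883 0.13260339]
rim plane [ 0.01189885 -0.00242221  0.02243189] 330
```

View pics/s8.png

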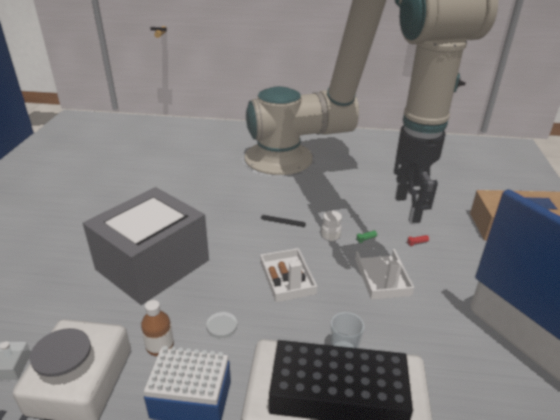

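The empty pan stands at (385,275), flat to about 0.012 rad. The flap at (148,220) is shut, the clean tray at (288,273) hasn't moved, and the hand is clear.

```bash
python3 -c "
from rig import sign_off; print(sign_off())"
```

```text
the job is handed in; nothing more can be done
None
```

The job is handed in at about 20 s on the robot's clock. I took the pan by its post, pressed the flap down with the lip, tipped both vials into the bin, and set the empty pan back about where it started.

Last checks:
- **Vials:** both were seen on the bin floor (z≈0.02 m) while the flap was open. They can't be seen now that it is shut.
- **Flap:** it is shut; its height is 0.129 m, level with the bin top.
- **Pan:** it stands flat (rim tilt about 0.012 rad, rim height about 0.022 m), and is released.
- **Clean tray and hand:** the tray shows no movement in the picture, though I did not measure it. The hand is open, about 0.12 m above the post, and touches nothing.

No check failed. The only mismatch was a 1–3 mm difference in height between the two cameras, and the sign-off gave no verdict.

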